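Wipe filler chips off the prep plate

TASK

Take the blue scraper block by its grip, set its edge down on the aluminium prep plate and wipe both yellow filler chips off the plate into the dark catch tray joined to its end; push them with the scraper only, not with the gripper. Then stand the scraper back upright on the bench where you found it and let go.

Things in the scene. Friction and masses are not known exactly. Their poses are not given: they have to be found in the camera images.
- scraper: Blue plastic scraper block with a black rubber foot, 160 to 260 g, standing upright on the white bench. Base 124 mm long (its x) and 30 mm thick (its y), from 0 to 32 mm height; on top of it a grip 62 mm long (x), 26 mm thick (y), from 32 to 78 mm height. Origin at the centre of its underside, z up, x along the wiping edge. Both long sides wipe alike. Not to be confused with the flat wood and cork sanding block, which has no grip.
- station: Fixed prep plate with catch tray. The plate: aluminium on plywood, 180 mm (x) by 260 mm (y), its top 40 mm above the bench, with no rim; origin on the bench under the centre of the plate, z up; two small dark dots mark the corners at y = +120 mm. At the plate's -y end (y = -130 mm) its edge drops into a dark steel open tray reaching to y = -230 mm and as wide as the plate, floor 5 mm high, walls 30 mm high (lower than the plate) and 4 mm thick. Wiping direction is along -y.
- chip_a: A loose, irregular yellow chip of dried body filler, about 25 x 25 mm and 10 mm thick, 12 g, lying on the aluminium plate within 35 mm of the plate's centre line (station x = 0) and at station y between -60 and +60 mm. Origin at the centre of its underside, z up.
- chip_b: A loose, irregular yellow chip of dried body filler, about 25 x 25 mm and 10 mm thick, 12 g, lying on the aluminium plate within 35 mm of the plate's centre line (station x = 0) and at station y between -60 and +60 mm. Origin at the centre of its underside, z up.
Not all that is in view belongs to the job. What is shaped like the chip_b but pink or turquoise is not meant.

How it is judged:
By the outcome, as a careful person would: the job done as asked, in the order asked, and still so for the second after the job is handed in, with the robot touching nothing.
It also fails if it takes over 48 s, if anything falls off the work surface, if the arm or the gripper's body presses on something with over 40 N, if the wrist force passes 120 N, or if a joint passes its speed limit or range.

ROBOT

A 7-joint arm with a two-finger parallel gripper is mounted at the origin on the work surface. World frame = base frame: x ahead of the robot, y to its left, z up, the work surface at z = 0. Lengths are in m, angles in rad, forces in N, time in s.
With the tool pointing down it reaches from about 0.425 to 1.025 m from the base axis. Payload 9.4 kg.
Tool frame: the origin (TCP) lies on the front face of the gripper's body, between the roots of the fingers; the fingertips stand 73 mm ahead of it and the grasp point (between the pads) lies bot.grip_point_offset ahead of it (bot.grip_point_offset is the distance from the TCP to the grasp point, in m); z points along the fingers, y is the direction in which the jaws open and shut (so a half turn about z gives the same grasp; the last joint's range is limited). The gripper opens to 85 mm and grips with 20 to 120 N. Pads are 22 mm wide; open, the fingers measure 114 mm over their backs; the gripper's body (76 mm by 85 mm) begins 54 mm behind the grasp point. The pads swing forward as they close: fully open they stand 13 mm farther back than shut.
Start: joints at [-1.289, 0.599, -0.003, 1.599, 0.002, 0.943, -0.08], TCP at [0.255, 0.679, 0.304] pointing down, gripper open.
Joint ranges: [-2.57, 2.57], [-0.35, 1.97], [-1.29, 1.29], [0.11, 2.56], [-1.05, 4.19], [0.11, 1.86], [-2.63, 2.63]. Speed limits (rad/s): [2.22, 2.22, 3.01, 3.01, 3.14, 3.14, 3.14].

INTERFACE

Orientations are given as a rotation vector (axis times angle).
In Python, from plant import bot gives the robot as it stands. The module is installed in compiled form; this text tells all that it offers.
- The arm moves only by the tool move_arm, never from a script. Its argument "moves" is a list of rows, each an object with "slide": the shift along the tool's x, y, z in m, a list of three; "twist": the turn about the tool's z in degrees; "grip": the finger opening in m, from 0 to 0.0854. A call has 1 to 5 rows; each row shifts and turns the pose as measured when the row begins, along the tool's axes as they then stand; what a row does not reach is not made up. A row lasts 1/10 s, in which the tool goes at most 50 mm and 8.59 degrees, less where a joint would pass 70% of its speed; a pose out of reach is approached as far as the arm can. A call is refused whole if a number of a shift passes 0.05 or a number of a turn 8.59, either way. A call with a gripper value outside its range is refused whole. The fingers move at their own pace and stop on an object; the grip force is fixed at half the most. Time passes only in rows, so rows that do not move let the fingers close. It gives the time, the measured TCP pose, the force and the opening at its end, in the units of the state.
- bot.get_obs(): the state, without advancing time (a new reading comes with each control period).
- bot.read_camera(name): name is "scene" or "side" or "wrist"; returns the picture (420x560x3 uint8, red, green, blue); there is no depth.
- bot.get_calibration(name): a dict with "vertical_fov" (degrees; the focal length in pixels is half the picture's height over the tangent of half this angle, whatever the lens; pixels are square), "cx", "cy" (the principal point, pixels), "k1" (the pictures are not rectified: a ray, as slopes to the right and down, at radius r is drawn at 1 + k1 r^2 times it, then the intrinsics apply), "eye" and "orientation" of the camera in the world. Camera axes: x right, y down, z forward; pixel columns grow to the right and rows downward; lengths in m; the calibration is good to about 2 mm. A picture is of the moment at which its call begins: read the wrist's pose just before it. get_calibration takes no time and is no camera call; for the wrist camera it gives the pose at the moment of the call.
- bot.close_job(): hands the job in, once; it reports no verdict.
The state is a dict: "time_s": time; "joint_positions": joint angles; "qd": joint speeds; "joint_torque": joint torques, N m; "eef_pos": TCP position; "tool_rot": TCP orientation; "wrist_force": force on the tool from outside, world axes, zero at the start; "ft_torque": the same for the moment, N m; "opening": finger opening in m.
Only numpy, scipy, OpenCV 4.12 (cv2) and the standard library are available. Lean on these libraries where they do the work, as an engineer would, in place of code of your own. Each camera call takes 0.05 s, during which the arm holds its last target.

## Working session

There is one attempt and no reset: what is moved stays moved. The work goes in short steps, Python scripts to look and compute and a tool call to move; the robot and the scene stay as the last step left them, time stands still between calls to the robot, and variables do not carry over. Pictures are saved under pics/ and viewed, and the job is handed in when it is done.

Besides the shell and the picture viewer there is one more tool, called after "Emit:" by a JSON object that holds its "fn" and its "kwargs". move_arm: Moves the arm, as the interface text tells. Its arguments: {"type":"object","properties":{"moves":{"type":"array","items":{"type":"object","properties":{"slide":{"type":"array","items":{"type":"number"}},"twist":{"type":"number"},"grip":{"type":"number"}}}}},"required":["moves"]}

```bash
mkdir -p pics
python3 - <<'E'
from plant import bot
import cv2
print(bot.get_obs(), bot.grip_point_offset)
for n in ("scene","side","wrist"):
    c=bot.get_calibration(n); print(n,c)
    cv2.imwrite(f"pics/{n}0.png",bot.read_camera(n)[:,:,::-1])
E
```

```text
{'time_s': 0.0, 'joint_positions': array([-1.28870179,  0.6001526 , -0.00255771,  1.60014339,  0.00176276,
        0.94289837, -0.07983957]), 'qd': array([ 0.00064468,  0.00104272, -0.00037925, -0.00125508,  0.00048043,
        0.00138489, -0.00069236]), 'joint_torque': array([-2.70934543e-04, -7.76465750e+01,  1.56441696e+00, -2.58017850e+01,
        1.22597531e-02,  8.89218994e-03,  2.97077626e-06]), 'eef_pos': array([0.25444336, 0.6784929 , 0.30299197]), 'tool_rot': array([-5.60529002e-01, -3.09100047e+00,  2.49672641e-03]), 'wrist_force': array([-0.56325244, -1.0802773 ,  0.15824796]), 'ft_torque': array([ 0.00258332, -0.04249536, -0.03090711]), 'opening': 0.08567822112227184} 0.0539
scene {'vertical_fov': 50.83193618520586, 'cx': 281.91965116507254, 'cy': 209.12256188663304, 'k1': -0.00040310862100187406, 'eye': array([ 1.16203466, -0.15748149,  0.70874111]), 'orientation': array([-1.98752709, -1.33275009,  0.60487594])}
side {'vertical_fov': 46.70125700032582, 'cx': 283.26508371289106, 'cy': 200.75601830001273, 'k1': 0.016646435773517813, 'eye': array([ 0.10936543, -0.29110635,  0.7209941 ]), 'orientation': array([-2.2681497 ,  0.90328066, -0.32569256])}
wrist {'vertical_fov': 70.43358362723876, 'cx': 276.8010447712153, 'cy': 214.28590707637892, 'k1': -0.002775424751890593, 'eye': array([0.19106154, 0.70340858, 0.37363669]), 'orientation': array([2.39176933, 1.65798726, 0.2238891 ])}
```

View pics/scene0.png

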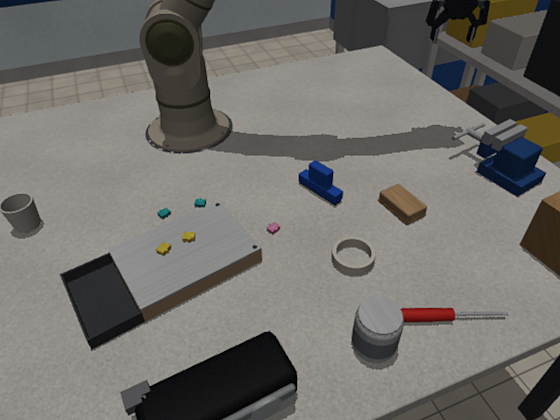

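View pics/side0.png

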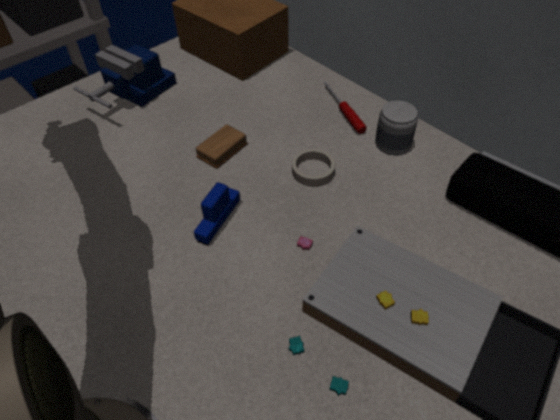

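View pics/wrist0.png

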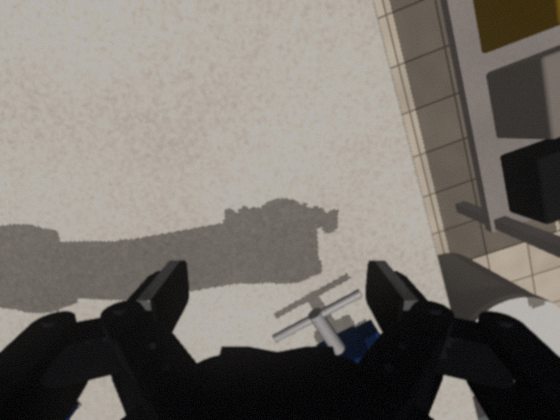

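The scene view shows the scraper at about (320,182) and a larger blue vise at (515,165). Only the first has the base-plus-grip shape. The yellow chips are at (164,248) and (189,237), with turquoise and pink look-alikes off the plate. The plate dots are at (218,205) and (255,247). Next I enlarge these to confirm and measure.

```bash
cat > h.py <<'E'
import numpy as np, cv2
from scipy.spatial.transform import Rotation as R
CAL={'scene':dict(vertical_fov=50.83193618520586,cx=281.91965116507254,cy=209.12256188663304,k1=-0.00040310862100187406,eye=np.array([1.16203466,-0.15748149,0.70874111]),orientation=np.array([-1.98752709,-1.33275009,0.60487594])),
'side':dict(vertical_fov=46.70125700032582,cx=283.26508371289106,cy=200.75601830001273,k1=0.016646435773517813,eye=np.array([0.10936543,-0.29110635,0.7209941]),orientation=np.array([-2.2681497,0.90328066,-0.32569256]))}
def K(c):
    f=210/np.tan(np.radians(c['vertical_fov'])/2); return np.array([[f,0,c['cx']],[0,f,c['cy']],[0,0,1.]]), np.array([c['k1'],0,0,0.])
def ray(c,px):
    k,d=K(c); s=cv2.undistortPoints(np.array(px,float).reshape(-1,1,2),k,d).reshape(-1,2)
    return R.from_rotvec(c['orientation']).apply(np.c_[s,np.ones(len(s))])
def onz(c,px,z):
    r=ray(c,px); e=c['eye']; return e+r*((z-e[2])/r[:,2])[:,None]
def proj(c,P):
    k,d=K(c); r=R.from_rotvec(c['orientation']).inv(); P=np.array(P,float).reshape(-1,3)
    return cv2.projectPoints(P,r.as_rotvec(),-r.apply(c['eye']),k,d)[0].reshape(-1,2)
E
python3 - <<'E'
from h import *
ims={n:cv2.imread(f'pics/{n}0.png') for n in CAL}
for n,im in ims.items():
    hsv=cv2.cvtColor(im,cv2.COLOR_BGR2HSV); c=CAL[n]
    m=cv2.inRange(hsv,(20,120,100),(35,255,255))
    k,l,s,ce=cv2.connectedComponentsWithStats(m)
    for i in range(1,k):
        if 40<s[i,4]<500: print(n,'yellow',s[i],ce[i].round(1),onz(c,[ce[i]],.047)[0].round(4))
    m=cv2.inRange(hsv,(105,150,40),(130,255,255))
    k,l,s,ce=cv2.connectedComponentsWithStats(m)
    for i in range(1,k):
        if s[i,4]>200: print(n,'blue',s[i],ce[i].round(1))
a=cv2.resize(ims['scene'][155:210,285:355],None,fx=5,fy=5,interpolation=cv2.INTER_CUBIC)
b=cv2.resize(ims['side'][175:250,185:250],None,fx=5,fy=5,interpolation=cv2.INTER_CUBIC)
d=np.zeros((600,800,3),np.uint8); d[:275,:350]=a; d[:375,360:685]=b
e=cv2.resize(ims['scene'][190:265,140:280],None,fx=2.5,fy=2.5); d[380:380+e.shape[0],:e.shape[1]]=e
e=cv2.resize(ims['side'][220:330,290:440],None,fx=2,fy=2); d[380:600,360:660]=e
cv2.imwrite('pics/crop.png',d)
E
```

```text
scene yellow [183 232  12   8  76] [188.3 235.2] [ 0.4858 -0.1071  0.047 ]
scene yellow [156 242  15  11  90] [162.9 247.2] [ 0.4994 -0.1628  0.047 ]
scene blue [432  60  34  30 698] [448.8  74.1]
scene blue [ 481  137   65   56 1461] [518.5 163.6]
scene blue [299 161  44  43 989] [320.5 181.3]
side yellow [378 291  16  15 148] [385.6 297.8] [ 0.4888 -0.1073  0.047 ]
side yellow [412 309  16  13 158] [419.9 315.4] [ 0.5027 -0.1624  0.047 ]
side blue [125  43  32  20 261] [141.2  51.8]
side blue [202 183  37  34 467] [218.4 196.5]
side blue [195 217  25  22 285] [205.7 227.6]
```

View pics/crop.png

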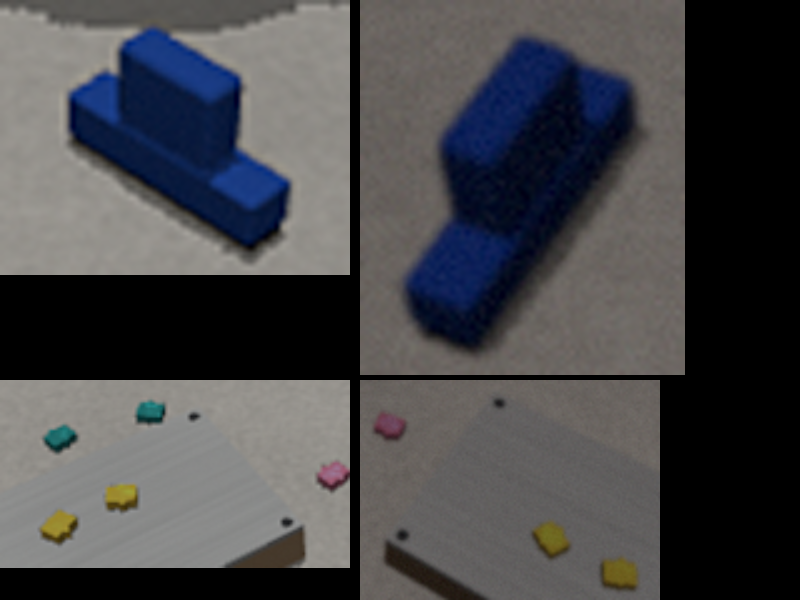

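The crop confirms it: the scraper is a base with a grip, and the chips are the two yellow ones on the plate.

Run:
```python
from h import *
g={'scene':[(309,164.6),(315.4,161),(333,170.6),(327.4,175)],'side':[(201.6,203),(217,182.6),(228.6,188),(210.6,207.4)]}
d={'scene':[(217.6,204.4),(254.8,246.8)],'side':[(311,297.5),(359.5,231.5)]}
D=[]
for n in g:
    c=CAL[n]; p=onz(c,g[n],.078); print(n,'grip',p[:,:2].round(4).tolist(),p.mean(0).round(4),np.linalg.norm(np.diff(p,axis=0),axis=1).round(3))
    q=onz(c,d[n],.04); print('dots',q[:,:2].round(4).tolist(),np.linalg.norm(q[1]-q[0])); D.append(q)
    ends={'scene':[(299,176),(326.5,193)],'side':[]}
D=np.mean(D,0)
print(D)
# scraper direction from long edges
for n,i,j in (('scene',1,2),('scene',0,3),('side',0,1),('side',3,2)):
    p=onz(CAL[n],[g[n][i],g[n][j]],.078); v=p[1]-p[0]; print(n,np.degrees(np.arctan2(v[1],v[0])))
```

```text
scene grip [[0.3984, 0.2092], [0.3913, 0.2293], [0.4415, 0.251], [0.4513, 0.2316]] [0.4206 0.2303 0.078 ] [0.021 0.055 0.022]
dots [[0.4082, -0.0225], [0.5646, 0.0123]] 0.16024553665514024
side grip [[0.386, 0.228], [0.4365, 0.2486], [0.4433, 0.2233], [0.3912, 0.2088]] [0.4143 0.2272 0.078 ] [0.055 0.026 0.054]
dots [[0.4076, -0.0237], [0.564, 0.0106]] 0.16008572969541163
[[ 0.40788358 -0.0230829   0.04      ]
 [ 0.56428143  0.01145207  0.04      ]]
scene 23.375066663637245
scene 22.935963472551506
side 22.230294000045628
side 15.553897645423765
```

```bash
cat > go.py <<'E'
# usage: go.py x y z yaw_of_tool_y(deg): prints remaining shift in tool axes and the twist
import sys
from h import *
from plant import bot
o=bot.get_obs(); r=R.from_rotvec(o['tool_rot']); t=np.array([float(v) for v in sys.argv[1:4]])
y=r.apply([0,1,0]); yaw=np.degrees(np.arctan2(y[1],y[0])); w=float(sys.argv[4])
d=(w-yaw+180)%360-180
print('t',round(o['time_s'],2),'pos',o['eef_pos'].round(4),'yaw',yaw.round(2),'tilt',np.degrees(np.arccos(-r.apply([0,0,1])[2])).round(2),'F',o['wrist_force'].round(1),'open',round(o['opening'],4))
print('tool shift',r.inv().apply(t-o['eef_pos']).round(4),'twist',round(-d,2),'norm',np.linalg.norm(t-o['eef_pos']).round(3),'q',o['joint_positions'].round(2))
E
python3 go.py 0.417 0.229 0.28 112
```

```text
t 0.15 pos [0.2545 0.6786 0.3032] yaw 69.44 tilt 0.07 F [ 0.4  0.4 -0.7] open 0.0857
tool shift [-0.31   -0.3638  0.0237] twist -42.56 norm 0.479 q [-1.29  0.6  -0.    1.6   0.    0.94 -0.08]
```

Emit:
{"fn": "move_arm", "kwargs": {"moves": [{"slide":[-0.032,-0.038,0]},{"slide":[-0.032,-0.038,0]},{"slide":[-0.032,-0.038,0]},{"slide":[-0.032,-0.038,0]},{"slide":[-0.032,-0.038,0]}]}}

```text
invalid input
```

```bash
python3 go.py 0.417 0.229 0.28 112
```

```text
t 0.15 pos [0.2545 0.6786 0.3032] yaw 69.44 tilt 0.07 F [ 0.4  0.4 -0.7] open 0.0857
tool shift [-0.31   -0.3638  0.0237] twist -42.56 norm 0.479 q [-1.29  0.6  -0.    1.6   0.    0.94 -0.08]
```

Emit:
{"fn": "move_arm", "kwargs": {"moves": [{"slide":[-0.032,-0.038,0],"twist":0,"grip":0.085},{"slide":[-0.032,-0.038,0],"twist":0,"grip":0.085},{"slide":[-0.032,-0.038,0],"twist":0,"grip":0.085},{"slide":[-0.032,-0.038,0],"twist":0,"grip":0.085},{"slide":[-0.032,-0.038,0],"twist":0,"grip":0.085}]}}

```text
time_s: 0.65
eef_pos: [0.3344, 0.4461, 0.2998]
tool_rot: [-0.543, -3.091, 0.001]
wrist_force: [0.3, 0.1, 0.3]
opening: 0.0854
```

```bash
python3 go.py 0.417 0.229 0.28 112
```

```text
t 0.65 pos [0.3344 0.4461 0.2998] yaw 70.08 tilt 0.19 F [0.3 0.1 0.3] open 0.0854
tool shift [-0.1517 -0.1759  0.0195] twist -41.92 norm 0.233 q [-1.02  0.4  -0.02  1.99  0.    0.75  0.19]
```

Emit:
{"fn": "move_arm", "kwargs": {"moves": [{"slide":[-0.029,-0.034,0],"twist":-8.4,"grip":0.085},{"slide":[-0.024,-0.038,0],"twist":-8.4,"grip":0.085},{"slide":[-0.018,-0.041,0],"twist":-8.4,"grip":0.085},{"slide":[-0.012,-0.043,0],"twist":-8.4,"grip":0.085},{"slide":[-0.006,-0.045,0],"twist":-8.4,"grip":0.085}]}}

```text
time_s: 1.15
eef_pos: [0.4161, 0.229, 0.2996]
tool_rot: [0.618, -3.077, 0.001]
wrist_force: [1.2, -0.7, 0.7]
opening: 0.0854
```

```bash
python3 go.py 0.417 0.229 0.28 112
python3 - <<'E'
from plant import bot
import cv2,pickle
c=bot.get_calibration('wrist'); pickle.dump(c,open('w1.pkl','wb'))
cv2.imwrite("pics/wrist1.png",bot.read_camera('wrist')[:,:,::-1])
E
```

```text
t 1.15 pos [0.4161 0.229  0.2996] yaw 112.71 tilt 0.17 F [ 1.2 -0.7  0.7] open 0.0854
tool shift [-0.0009 -0.0004  0.0196] twist 0.71 norm 0.02 q [-0.48  0.32 -0.19  2.15  0.09  0.68  1.24]
```

View pics/wrist1.png

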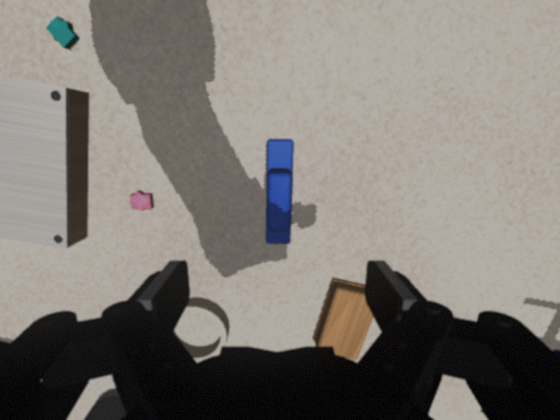

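The wrist view shows the scraper standing along the image vertical at (279,190), with the plate dots at (56,96) and (58,239).

Run:
```python
from h import *
import pickle
c=pickle.load(open('w1.pkl','rb')); im=cv2.imread('pics/wrist1.png')
hsv=cv2.cvtColor(im,cv2.COLOR_BGR2HSV); m=cv2.inRange(hsv,(105,120,40),(130,255,255)); m[:120]=0;m[260:]=0;m[:,:240]=0;m[:,320:]=0
print(cv2.minAreaRect(cv2.findNonZero(m)))
print(R.from_rotvec(c['orientation']).as_matrix()[:,2])
d=onz(c,[(56,96),(58,239)],.04);print('dots',d.round(4).tolist())
for y0,y1,z in ((140,165,.032),):
    pass
print(proj(c,[[.416,.229,.078],[.416,.229,0.032],[.416,.229,0]]))
cv2.imwrite('pics/w1c.png',cv2.resize(im[130:255,250:325],None,fx=4.6,fy=4.6,interpolation=cv2.INTER_CUBIC))
```

```text
((279.5, 191.0), (102.0, 25.0), 90.0)
[ 0.24381789  0.10133416 -0.96451243]
dots [[0.4083, -0.0223, 0.04], [0.565, 0.0124, 0.04]]
[[275.85350083 201.74821732]
 [276.00309809 192.86143162]
 [276.08628084 187.92012978]]
```

View pics/w1c.png

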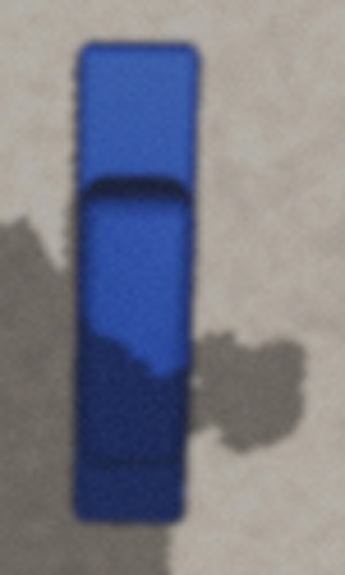

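```bash
python3 - <<'E'
from h import *
import pickle
c=pickle.load(open('w1.pkl','rb'))
for z,p in ((.032,[(267.2,139.6),(293.5,139.6),(265.7,243),(290.4,243)]),(.078,[(268,172.4),(291.3,172.4),(267.5,230.4),(289.5,230.4)])):
    q=onz(c,p,z)[:,:2]; print(z,q.round(4).tolist(),'mean',q.mean(0).round(4),'dims',np.linalg.norm(q[0]-q[2]),np.linalg.norm(q[0]-q[1]))
    v=(q[0]+q[1]-q[2]-q[3]); print('yaw',np.degrees(np.arctan2(v[1],v[0])))
E
python3 go.py 0.417 0.229 0.25 112
```

```text
0.032 [[0.3646, 0.197], [0.3534, 0.2238], [0.4778, 0.2413], [0.4662, 0.2689]] mean [0.4155 0.2327] dims 0.12153592381398337 0.029020149369029566
yaw -158.42075217987673
0.078 [[0.3917, 0.2105], [0.3829, 0.2316], [0.4474, 0.2327], [0.4386, 0.2537]] mean [0.4151 0.2321] dims 0.059889059754277774 0.022857440733019846
yaw -158.28055576970164
t 1.2 pos [0.4189 0.2207 0.2993] yaw 113.04 tilt 0.37 F [ 0.6 -6.3 -1.1] open 0.0846
tool shift [-0.0017  0.0086  0.0493] twist 1.04 norm 0.05 q [-0.46  0.31 -0.18  2.15  0.09  0.69  1.26]
```

Emit:
{"fn": "move_arm", "kwargs": {"moves": [{"slide":[0.002,0.012,0.04],"twist":1.4,"grip":0.085},{"slide":[0,0,0.04],"twist":0,"grip":0.085},{"slide":[0,0,0],"twist":0,"grip":0.085},{"slide":[0,0,0],"twist":0,"grip":0.085}]}}

```text
time_s: 1.6
eef_pos: [0.4154, 0.2266, 0.2193]
tool_rot: [0.571, -3.089, 0.007]
wrist_force: [-0.8, 0.7, -0.8]
opening: 0.085
```

```bash
python3 go.py 0.4155 0.2325 0.11 111.6
python3 - <<'E'
from plant import bot
import cv2,pickle
c=bot.get_calibration('wrist'); pickle.dump(c,open('w2.pkl','wb'))
im=bot.read_camera('wrist')[:,:,::-1]
cv2.imwrite("pics/wrist2.png",im)
E
python3 go.py 0.4155 0.2325 0.11 111.6
```

```text
t 1.6 pos [0.4154 0.2266 0.2193] yaw 110.93 tilt 0.27 F [-0.8  0.7 -0.8] open 0.085
tool shift [-0.0023  0.006   0.1092] twist -0.67 norm 0.109 q [-0.51  0.44 -0.15  2.24  0.15  0.47  1.16]
t 1.65 pos [0.4154 0.2267 0.2195] yaw 110.94 tilt 0.26 F [-0.1  0.4  0.7] open 0.085
tool shift [-0.0022  0.0059  0.1094] twist -0.66 norm 0.11 q [-0.51  0.44 -0.15  2.24  0.15  0.47  1.16]
```

View pics/wrist2.png

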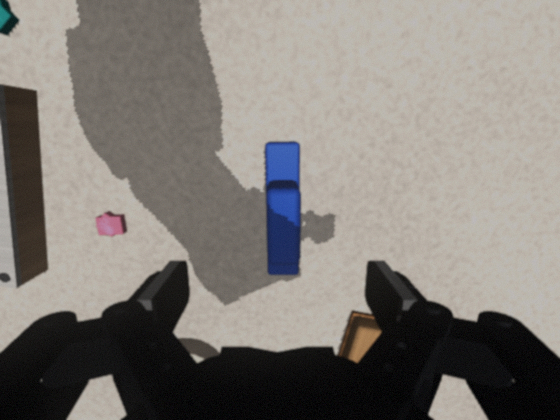

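Run:
```python
from h import *
import pickle
c=pickle.load(open('w2.pkl','rb'));im=cv2.imread('pics/wrist2.png')
m=cv2.inRange(cv2.cvtColor(im,cv2.COLOR_BGR2HSV),(105,110,30),(130,255,255)); m[:120]=0;m[300:]=0;m[:,:240]=0;m[:,320:]=0
for r in (145,150,160,170,195,205,215,230,245,260,270):
    x=np.flatnonzero(m[r]); print(r,x.min(),x.max())
x=np.flatnonzero(m.any(1)); print(x.min(),x.max())
q=onz(c,[(266,141.5),(300,141.5),(267,190),(300.5,190),(269,273.5)],.032); p=onz(c,[(267,190),(300.5,190),(267.5,273.5),(299,273.5)],.078)
print(q.round(4).tolist()); print(p.round(4).tolist(),p.mean(0))
u=np.array([np.cos(np.radians(21.6)),np.sin(np.radians(21.6))]); print('centre from base far edge',q[:2,:2].mean(0)+.062*u,'from grip far edge',p[:2,:2].mean(0)+.031*u)
cv2.imwrite('pics/w2c.png',cv2.resize(im[130:285,250:325],None,fx=3.8,fy=3.8,interpolation=cv2.INTER_CUBIC))
```

```text
145 266 298
150 266 298
160 266 298
170 266 298
195 267 299
205 267 299
215 267 299
230 268 299
245 268 298
260 268 297
270 268 297
142 273
[[0.3629, 0.1969, 0.032], [0.3527, 0.2237, 0.032], [0.4015, 0.2122, 0.032], [0.3909, 0.2397, 0.032], [0.4763, 0.2421, 0.032]]
[[0.3927, 0.2107, 0.078], [0.384, 0.2333, 0.078], [0.4546, 0.2342, 0.078], [0.4457, 0.2572, 0.078]] [0.41924168 0.23386108 0.078     ]
centre from base far edge [0.41542373 0.23313146] from grip far edge [0.41714212 0.23343441]
```

View pics/w2c.png

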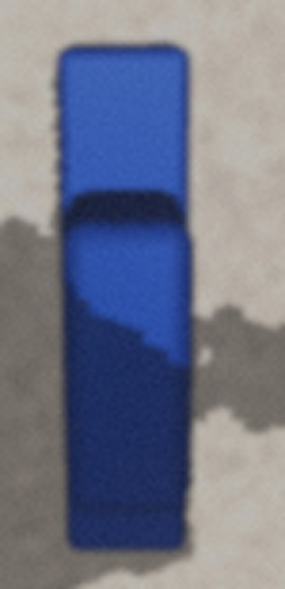

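Two wrist views give the scraper centre as (0.416, 0.233) with yaw 21.6°, and the sizes match. I'll descend and grip.

Emit:
{"fn": "move_arm", "kwargs": {"moves": [{"slide":[-0.002,0.006,0.02],"twist":-0.7,"grip":0.085},{"slide":[0,0,0.04],"twist":0,"grip":0.085},{"slide":[0,0,0.03],"twist":0,"grip":0.085},{"slide":[0,0,0],"twist":0,"grip":0.085}]}}

```text
time_s: 2.05
eef_pos: [0.4192, 0.2373, 0.1345]
tool_rot: [-0.59, 3.072, 0.002]
wrist_force: [-0.3, -0.7, -0.1]
opening: 0.0853
```

```bash
python3 go.py 0.4158 0.2328 0.11 111.6
```

```text
t 2.05 pos [0.4192 0.2373 0.1345] yaw 111.73 tilt 0.77 F [-0.3 -0.7 -0.1] open 0.0853
tool shift [ 0.0052 -0.0028  0.0245] twist 0.13 norm 0.025 q [-0.58  0.6  -0.08  2.29  0.21  0.25  1.1 ]
```

Emit:
{"fn": "move_arm", "kwargs": {"moves": [{"slide":[0.005,-0.003,0.012],"twist":0,"grip":0.085},{"slide":[0,0,0.012],"twist":0,"grip":0.085},{"slide":[0,0,0],"twist":0,"grip":0.085}]}}

```text
time_s: 2.35
eef_pos: [0.418, 0.235, 0.1146]
tool_rot: [-0.59, 3.066, 0.005]
wrist_force: [-0.3, 0.2, 0.2]
opening: 0.085
```

```bash
python3 go.py 0.4158 0.2328 0.11 111.6
```

```text
t 2.35 pos [0.418  0.235  0.1146] yaw 111.78 tilt 1.11 F [-0.3  0.2  0.2] open 0.085
tool shift [ 0.003  -0.0012  0.0045] twist 0.18 norm 0.006 q [-0.59  0.64 -0.06  2.31  0.22  0.18  1.1 ]
```

Emit:
{"fn": "move_arm", "kwargs": {"moves": [{"slide":[0.003,-0.001,0.003],"twist":0,"grip":0.085},{"slide":[0,0,0],"twist":0,"grip":0.02},{"slide":[0,0,0],"twist":0,"grip":0.01},{"slide":[0,0,0],"twist":0,"grip":0.01},{"slide":[0,0,0],"twist":0,"grip":0.01}]}}

```text
time_s: 2.85
eef_pos: [0.417, 0.2339, 0.1148]
tool_rot: [-0.588, 3.062, 0.008]
wrist_force: [0.1, -1.3, 0.2]
opening: 0.0278
```

```bash
python3 go.py 0.4158 0.2328 0.11 111.6
```

```text
t 2.85 pos [0.417  0.2339 0.1148] yaw 111.76 tilt 1.39 F [ 0.1 -1.3  0.2] open 0.0278
tool shift [ 0.0016 -0.0005  0.0047] twist 0.16 norm 0.005 q [-0.6   0.64 -0.05  2.31  0.22  0.17  1.09]
```

Emit:
{"fn": "move_arm", "kwargs": {"moves": [{"slide":[0,0,0],"twist":0,"grip":0.01},{"slide":[0,0,0],"twist":0,"grip":0.01}]}}

```text
time_s: 3.05
eef_pos: [0.417, 0.2338, 0.1148]
tool_rot: [-0.588, 3.062, 0.007]
wrist_force: [-0.3, -0.2, -1.8]
opening: 0.0253
```

```bash
python3 go.py 0.4158 0.2328 0.11 111.6; python3 -c "
from h import *
from plant import bot
o=bot.get_obs();print(R.from_rotvec(o['tool_rot']).as_matrix()[:,2].round(4), o['joint_positions'].round(3))"
```

```text
t 3.05 pos [0.417  0.2338 0.1148] yaw 111.75 tilt 1.38 F [-0.3 -0.2 -1.8] open 0.0253
tool shift [ 0.0016 -0.0005  0.0048] twist 0.15 norm 0.005 q [-0.59  0.64 -0.05  2.31  0.22  0.17  1.09]
[ 0.0222  0.0092 -0.9997] [-0.595  0.637 -0.054  2.312  0.223  0.174  1.093]
```

Gripped at 25 mm. Now I lift.

Emit:
{"fn": "move_arm", "kwargs": {"moves": [{"slide":[0,0,-0.03],"twist":0,"grip":0.01},{"slide":[0,0,-0.03],"twist":0,"grip":0.01},{"slide":[0,0,-0.03],"twist":0,"grip":0.01},{"slide":[0,0,0],"twist":0,"grip":0.01}]}}

```text
time_s: 3.45
eef_pos: [0.4141, 0.2327, 0.2058]
tool_rot: [-0.59, 3.067, 0.004]
wrist_force: [0.4, -0.0, -3.4]
opening: 0.0255
```

```bash
python3 go.py 0.491 -0.045 0.19 102.5
```

```text
t 3.45 pos [0.4141 0.2327 0.2058] yaw 111.79 tilt 1.07 F [ 0.4 -0.  -3.4] open 0.0255
tool shift [ 0.0319 -0.2864  0.0155] twist 9.29 norm 0.289 q [-0.53  0.46 -0.15  2.26  0.18  0.42  1.13]
```

Emit:
{"fn": "move_arm", "kwargs": {"moves": [{"slide":[0.004,-0.035,0],"twist":1.8,"grip":0.01},{"slide":[0.003,-0.035,0],"twist":1.8,"grip":0.01},{"slide":[0.002,-0.035,0],"twist":1.8,"grip":0.01},{"slide":[0,-0.035,0],"twist":1.8,"grip":0.01},{"slide":[-0.001,-0.035,0],"twist":1.8,"grip":0.01}]}}

```text
time_s: 3.95
eef_pos: [0.4615, 0.0641, 0.2027]
tool_rot: [-0.357, 3.103, 0.012]
wrist_force: [0.2, -0.8, -2.8]
opening: 0.0253
```

```bash
python3 go.py 0.491 -0.045 0.19 102.5
```

```text
t 3.95 pos [0.4615 0.0641 0.2027] yaw 103.14 tilt 1.15 F [ 0.2 -0.8 -2.8] open 0.0253
tool shift [-0.0037 -0.113   0.0121] twist 0.64 norm 0.114 q [-0.15  0.46 -0.15  2.28  0.16  0.39  1.37]
```

Emit:
{"fn": "move_arm", "kwargs": {"moves": [{"slide":[-0.001,-0.035,0],"twist":0.3,"grip":0.01},{"slide":[-0.001,-0.035,0],"twist":0.3,"grip":0.01},{"slide":[-0.001,-0.028,0],"twist":0,"grip":0.01},{"slide":[0,0,0],"twist":0,"grip":0.01},{"slide":[0,0,0],"twist":0,"grip":0.01}]}}

```text
time_s: 4.45
eef_pos: [0.4856, -0.0404, 0.1968]
tool_rot: [-0.326, 3.113, 0.011]
wrist_force: [0.9, 0.5, -2.2]
opening: 0.0252
```

```bash
python3 go.py 0.491 -0.045 0.155 102.5
python3 - <<'E'
from plant import bot
import cv2,numpy as np
a=bot.read_camera('scene')[130:340,50:350,::-1];b=bot.read_camera('side')[180:420,250:560,::-1]
d=np.zeros((480,800,3),np.uint8);d[:280,:400]=cv2.resize(a,(400,280));d[:310,400:]=cv2.resize(b,(400,310))
cv2.imwrite('pics/p3.png',d)
E
python3 go.py 0.491 -0.045 0.155 102.5
```

```text
t 4.45 pos [ 0.4856 -0.0404  0.1968] yaw 101.97 tilt 0.79 F [ 0.9  0.5 -2.2] open 0.0252
tool shift [-0.0038 -0.0058  0.0418] twist -0.53 norm 0.042 q [ 0.1   0.49 -0.17  2.23  0.18  0.42  1.56]
t 4.55 pos [ 0.4855 -0.0396  0.1971] yaw 102.07 tilt 0.8 F [ 0.5  0.7 -3. ] open 0.0254
tool shift [-0.0037 -0.0067  0.0421] twist -0.43 norm 0.043 q [ 0.09  0.49 -0.17  2.23  0.18  0.42  1.56]
```

View pics/p3.png

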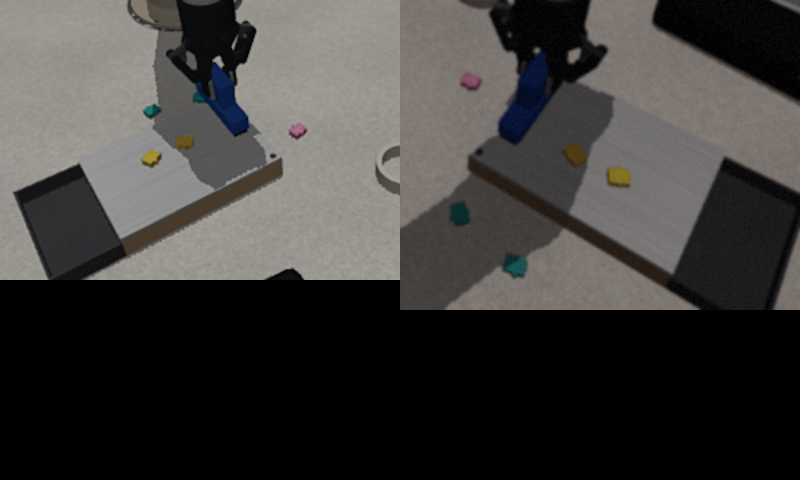

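The scraper is held across the plate, behind both chips. I lower it, then feel for contact.

Emit:
{"fn": "move_arm", "kwargs": {"moves": [{"slide":[-0.004,-0.006,0.015],"twist":-0.4,"grip":0.01},{"slide":[0,0,0.015],"twist":0,"grip":0.01},{"slide":[0,0,0.006],"twist":0,"grip":0.01},{"slide":[0,0,0],"twist":0,"grip":0.01}]}}

```text
time_s: 4.95
eef_pos: [0.491, -0.0396, 0.1599]
tool_rot: [-0.352, 3.109, 0.013]
wrist_force: [-0.4, 1.7, -2.1]
opening: 0.0254
```

```bash
python3 go.py 0.491 -0.045 0.155 102.5
```

```text
t 4.95 pos [ 0.491  -0.0396  0.1599] yaw 102.93 tilt 0.86 F [-0.4  1.7 -2.1] open 0.0254
tool shift [ 0.0013 -0.0053  0.0048] twist 0.43 norm 0.007 q [ 0.07  0.56 -0.15  2.25  0.21  0.34  1.55]
```

Emit:
{"fn": "move_arm", "kwargs": {"moves": [{"slide":[0,0,0.003],"twist":0.4,"grip":0.01},{"slide":[0,0,0.003],"twist":0,"grip":0.01},{"slide":[0,0,0],"twist":0,"grip":0.01}]}}

```text
time_s: 5.25
eef_pos: [0.4907, -0.0385, 0.155]
tool_rot: [-0.343, 3.11, 0.012]
wrist_force: [1.2, 0.3, -2.1]
opening: 0.0253
```

```bash
python3 go.py 0.491 -0.045 0.155 102.5
```

```text
t 5.25 pos [ 0.4907 -0.0385  0.155 ] yaw 102.6 tilt 0.86 F [ 1.2  0.3 -2.1] open 0.0253
tool shift [ 0.0012 -0.0064 -0.    ] twist 0.1 norm 0.007 q [ 0.07  0.57 -0.14  2.25  0.21  0.32  1.54]
```

Emit:
{"fn": "move_arm", "kwargs": {"moves": [{"slide":[0,0,0.002],"twist":0,"grip":0.01},{"slide":[0,0,0.001],"twist":0,"grip":0.01}]}}

```text
time_s: 5.45
eef_pos: [0.4905, -0.0383, 0.1546]
tool_rot: [-0.343, 3.108, 0.01]
wrist_force: [-2.2, -0.5, 5.1]
opening: 0.0251
```

```bash
python3 go.py 0.491 -0.045 0.155 102.5
```

```text
t 5.45 pos [ 0.4905 -0.0383  0.1546] yaw 102.61 tilt 0.94 F [-2.2 -0.5  5.1] open 0.0251
tool shift [ 0.001  -0.0066 -0.0004] twist 0.11 norm 0.007 q [ 0.06  0.57 -0.14  2.25  0.21  0.32  1.54]
```

Contact is felt at z=0.1546 with about 7 N. I start the wipe along tool -y.

Emit:
{"fn": "move_arm", "kwargs": {"moves": [{"slide":[0,-0.012,0.001],"twist":0,"grip":0.01},{"slide":[0,-0.015,0.001],"twist":0,"grip":0.01},{"slide":[0,-0.015,0.001],"twist":0,"grip":0.01}]}}

```text
time_s: 5.75
eef_pos: [0.5008, -0.0727, 0.1546]
tool_rot: [-0.357, 3.1, 0.018]
wrist_force: [-2.8, 9.2, 13.8]
opening: 0.0252
```

```bash
python3 go.py 0.541 -0.274 0.1546 102.5
```

```text
t 5.75 pos [ 0.5008 -0.0727  0.1546] yaw 103.15 tilt 1.36 F [-2.8  9.2 13.8] open 0.0252
tool shift [ 0.0066 -0.2052 -0.002 ] twist 0.65 norm 0.205 q [ 0.15  0.58 -0.16  2.22  0.23  0.34  1.61]
```

Emit:
{"fn": "move_arm", "kwargs": {"moves": [{"slide":[0.001,-0.018,0.0005],"twist":0.2,"grip":0.01},{"slide":[0.001,-0.018,0],"twist":0.2,"grip":0.01},{"slide":[0.001,-0.018,0.0005],"twist":0.2,"grip":0.01},{"slide":[0.001,-0.018,0],"twist":0,"grip":0.01}]}}

```text
time_s: 6.15
eef_pos: [0.5147, -0.1418, 0.1551]
tool_rot: [-0.347, 3.097, 0.023]
wrist_force: [-0.1, 2.1, 0.3]
opening: 0.0252
```

```bash
python3 go.py 0.5425 -0.274 0.1546 102.5
python3 - <<'E'
from plant import bot
import cv2,numpy as np
a=bot.read_camera('scene')[130:340,50:350,::-1];b=bot.read_camera('side')[180:420,250:560,::-1]
d=np.zeros((320,800,3),np.uint8);d[:280,:400]=cv2.resize(a,(400,280));d[:310,400:]=cv2.resize(b,(400,310))
cv2.imwrite('pics/p4.png',d)
E
```

```text
t 6.15 pos [ 0.5147 -0.1418  0.1551] yaw 102.8 tilt 1.67 F [-0.1  2.1  0.3] open 0.0252
tool shift [ 0.0021 -0.1351 -0.0011] twist 0.3 norm 0.135 q [ 0.31  0.6  -0.2   2.16  0.24  0.38  1.72]
```

View pics/p4.png

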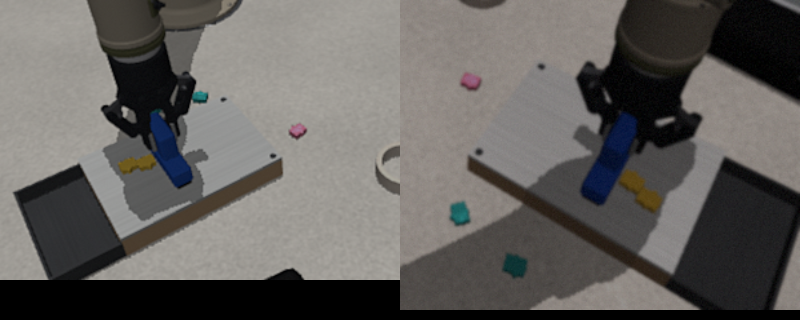

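Both chips are ahead of the scraper, one behind the other. Contact is light, so I continue with a little more down-shift.

Emit:
{"fn": "move_arm", "kwargs": {"moves": [{"slide":[0,-0.018,0.001],"twist":0,"grip":0.01},{"slide":[0,-0.018,0.001],"twist":0,"grip":0.01},{"slide":[0,-0.018,0.0005],"twist":0,"grip":0.01},{"slide":[0,-0.018,0.0005],"twist":0,"grip":0.01}]}}

```text
time_s: 6.65
eef_pos: [0.5316, -0.2021, 0.1548]
tool_rot: [-0.359, 3.093, 0.035]
wrist_force: [-1.5, 5.0, 8.1]
opening: 0.025
```

```bash
python3 go.py 0.5425 -0.274 0.1546 102.5
```

```text
t 6.65 pos [ 0.5316 -0.2021  0.1548] yaw 103.26 tilt 2.04 F [-1.5  5.   8.1] open 0.025
tool shift [ 0.0058 -0.0725 -0.0013] twist 0.76 norm 0.073 q [ 0.44  0.63 -0.23  2.08  0.25  0.44  1.83]
```

Emit:
{"fn": "move_arm", "kwargs": {"moves": [{"slide":[0.001,-0.018,0.0005],"twist":0.4,"grip":0.01},{"slide":[0.001,-0.018,0.0005],"twist":0.3,"grip":0.01},{"slide":[0.001,-0.018,0],"twist":0,"grip":0.01},{"slide":[0.001,-0.018,0],"twist":0,"grip":0.01},{"slide":[0,0,0],"twist":0,"grip":0.01}]}}

```text
time_s: 7.15
eef_pos: [0.5459, -0.2686, 0.1545]
tool_rot: [-0.346, 3.092, 0.041]
wrist_force: [0.4, 0.4, -1.6]
opening: 0.0254
```

```bash
python3 go.py 0.5425 -0.274 0.1546 102.5
python3 - <<'E'
from plant import bot
import cv2,numpy as np
a=bot.read_camera('scene')[130:340,50:350,::-1];b=bot.read_camera('side')[180:420,250:560,::-1]
d=np.zeros((320,800,3),np.uint8);d[:280,:400]=cv2.resize(a,(400,280));d[:310,400:]=cv2.resize(b,(400,310))
cv2.imwrite('pics/p5.png',d)
E
```

```text
t 7.15 pos [ 0.5459 -0.2686  0.1545] yaw 102.81 tilt 2.28 F [ 0.4  0.4 -1.6] open 0.0254
tool shift [ 0.0045 -0.0045 -0.0004] twist 0.31 norm 0.006 q [ 0.55  0.66 -0.26  1.98  0.25  0.51  1.93]
```

View pics/p5.png

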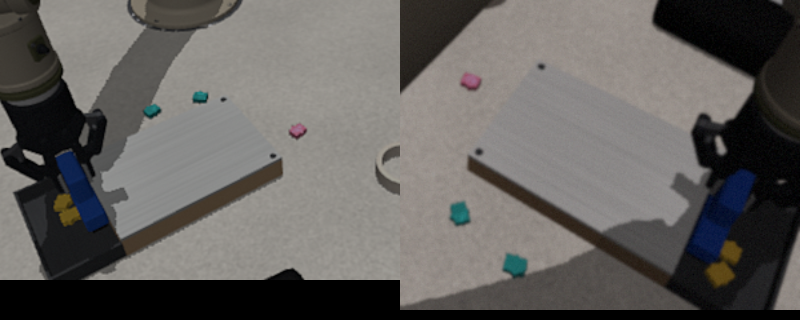

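Both chips look to be in the tray. I lift and then check.

Emit:
{"fn": "move_arm", "kwargs": {"moves": [{"slide":[0,0,-0.02],"twist":0,"grip":0.01},{"slide":[0,0,-0.03],"twist":0,"grip":0.01},{"slide":[0,0.03,-0.01],"twist":0,"grip":0.01},{"slide":[0,0.045,0],"twist":0,"grip":0.01},{"slide":[0,0.045,0],"twist":0,"grip":0.01}]}}

```text
time_s: 7.75
eef_pos: [0.516, -0.1502, 0.2173]
tool_rot: [-0.341, 3.095, 0.044]
wrist_force: [1.5, 1.1, -2.1]
opening: 0.0255
```

```bash
python3 go.py 0.417 0.234 0.2 111.7
python3 - <<'E'
from plant import bot
import cv2,numpy as np
from h import *
A=bot.read_camera('scene')[:,:,::-1];B=bot.read_camera('side')[:,:,::-1]
for n,im in (('scene',A),('side',B)):
    m=cv2.inRange(cv2.cvtColor(im,cv2.COLOR_BGR2HSV),(18,110,60),(35,255,255))
    k,l,s,ce=cv2.connectedComponentsWithStats(m)
    for i in range(1,k):
        if 30<s[i,4]<500:
            p=onz(CAL[n],[ce[i]],.012)[0,:2]-[.5122,-.1227]; print(n,s[i,4],ce[i].round(),'station',(p@[.9765,.2156]).round(3),(p@[-.2156,.9765]).round(3))
d=np.zeros((320,800,3),np.uint8);d[:280,:400]=cv2.resize(A[130:340,50:350],(400,280));d[:310,400:]=cv2.resize(B[180:420,250:560],(400,310))
cv2.imwrite('pics/p6.png',d)
E
```

```text
t 7.75 pos [ 0.516  -0.1502  0.2173] yaw 102.58 tilt 2.28 F [ 1.5  1.1 -2.1] open 0.0255
tool shift [0.0137 0.396  0.0269] twist -9.12 norm 0.397 q [ 0.4   0.51 -0.28  2.1   0.2   0.54  1.77]
scene 309 [ 99. 287.] station -0.029 -0.175
```

View pics/p6.png

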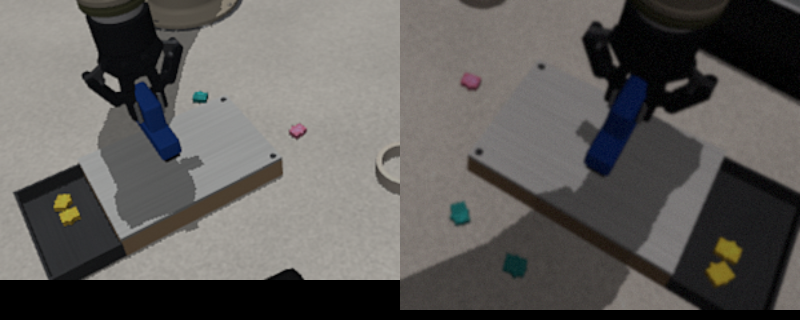

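Emit:
{"fn": "move_arm", "kwargs": {"moves": [{"slide":[0.002,0.045,0],"twist":-1.8,"grip":0.01},{"slide":[0.001,0.045,0],"twist":-1.8,"grip":0.01},{"slide":[-0.001,0.045,0],"twist":-1.8,"grip":0.01},{"slide":[-0.002,0.045,0],"twist":-1.8,"grip":0.01},{"slide":[-0.004,0.045,0],"twist":-1.8,"grip":0.01}]}}

```text
time_s: 8.35
eef_pos: [0.4522, 0.0743, 0.2227]
tool_rot: [-0.599, 3.054, 0.043]
wrist_force: [0.3, 0.1, -1.8]
opening: 0.0255
```

```bash
python3 go.py 0.417 0.234 0.18 111.7
```

```text
t 8.35 pos [0.4522 0.0743 0.2227] yaw 112.2 tilt 2.31 F [ 0.3  0.1 -1.8] open 0.0255
tool shift [-0.0262  0.1602  0.0471] twist 0.5 norm 0.169 q [-0.06  0.42 -0.29  2.28  0.23  0.44  1.43]
```

Emit:
{"fn": "move_arm", "kwargs": {"moves": [{"slide":[-0.007,0.04,0],"twist":0.3,"grip":0.01},{"slide":[-0.007,0.04,0],"twist":0,"grip":0.01},{"slide":[-0.006,0.04,0],"twist":0,"grip":0.01},{"slide":[-0.005,0.03,0.005],"twist":0,"grip":0.01},{"slide":[0,0,0],"twist":0,"grip":0.01}]}}

```text
time_s: 8.85
eef_pos: [0.412, 0.2368, 0.2221]
tool_rot: [-0.614, 3.051, 0.049]
wrist_force: [-0.0, 0.3, -1.8]
opening: 0.0253
```

```bash
python3 go.py 0.417 0.234 0.13 111.7;python3 -c "
from h import *
from plant import bot
o=bot.get_obs();r=R.from_rotvec(o['tool_rot']);print(r.as_matrix()[:,2].round(4))"
```

```text
t 8.85 pos [0.412  0.2368 0.2221] yaw 112.77 tilt 2.47 F [-0.   0.3 -1.8] open 0.0253
tool shift [-0.0003 -0.0068  0.092 ] twist 1.07 norm 0.092 q [-0.44  0.43 -0.25  2.25  0.21  0.44  1.1 ]
[ 0.0223  0.0369 -0.9991]
```

Emit:
{"fn": "move_arm", "kwargs": {"moves": [{"slide":[0,-0.008,0.03],"twist":1.0,"grip":0.01},{"slide":[0,0,0.03],"twist":0,"grip":0.01},{"slide":[0,0,0.02],"twist":0,"grip":0.01},{"slide":[0,0,0],"twist":0,"grip":0.01},{"slide":[0,0,0],"twist":0,"grip":0.01}]}}

```text
time_s: 9.35
eef_pos: [0.4155, 0.2335, 0.1404]
tool_rot: [-0.596, 3.054, 0.05]
wrist_force: [1.0, 0.4, -1.5]
opening: 0.0254
```

```bash
python3 go.py 0.417 0.2306 0.115 111.7;python3 -c "
from h import *
from plant import bot
o=bot.get_obs();r=R.from_rotvec(o['tool_rot']);print(r.as_matrix()[:,2].round(4))"
```

```text
t 9.35 pos [0.4155 0.2335 0.1404] yaw 112.11 tilt 2.49 F [ 1.   0.4 -1.5] open 0.0254
tool shift [ 0.0006 -0.0039  0.0253] twist 0.41 norm 0.026 q [-0.52  0.58 -0.15  2.31  0.29  0.22  1.03]
[ 0.0226  0.0371 -0.9991]
```

Emit:
{"fn": "move_arm", "kwargs": {"moves": [{"slide":[0,-0.004,0.012],"twist":0.4,"grip":0.01},{"slide":[0,-0.001,0.008],"twist":0,"grip":0.01},{"slide":[0,0,0],"twist":0,"grip":0.01}]}}

```text
time_s: 9.65
eef_pos: [0.4187, 0.2294, 0.1225]
tool_rot: [-0.584, 3.054, 0.052]
wrist_force: [0.3, 0.3, -2.9]
opening: 0.0254
```

```bash
python3 go.py 0.417 0.2306 0.115 111.7
```

```text
t 9.65 pos [0.4187 0.2294 0.1225] yaw 111.67 tilt 2.66 F [ 0.3  0.3 -2.9] open 0.0254
tool shift [0.0014 0.0016 0.0075] twist -0.03 norm 0.008 q [-0.53  0.62 -0.12  2.32  0.31  0.17  1.02]
```

Emit:
{"fn": "move_arm", "kwargs": {"moves": [{"slide":[0.001,0.001,0.004],"twist":0,"grip":0.01},{"slide":[0,0,0.003],"twist":0,"grip":0.01},{"slide":[0,0,0],"twist":0,"grip":0.01}]}}

```text
time_s: 9.95
eef_pos: [0.418, 0.2305, 0.1166]
tool_rot: [-0.583, 3.052, 0.054]
wrist_force: [-0.1, -0.1, -2.4]
opening: 0.0256
```

```bash
python3 go.py 0.417 0.2306 0.115 111.7;python3 - <<'E'
from plant import bot
import cv2,numpy as np
a=bot.read_camera('scene')[140:220,270:380,::-1];b=bot.read_camera('side')[160:260,170:270,::-1]
d=np.zeros((400,800,3),np.uint8);d[:291,:400]=cv2.resize(a,(400,291));d[:400,400:]=cv2.resize(b,(400,400))
cv2.imwrite('pics/p7.png',d)
E
```

```text
t 9.95 pos [0.418  0.2305 0.1166] yaw 111.66 tilt 2.79 F [-0.1 -0.1 -2.4] open 0.0256
tool shift [0.001  0.0004 0.0016] twist -0.04 norm 0.002 q [-0.54  0.63 -0.11  2.32  0.31  0.15  1.01]
```

View pics/p7.png

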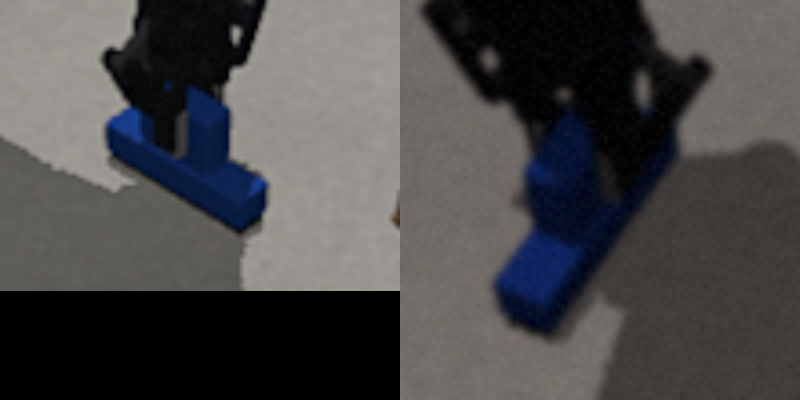

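Nearly at the bench, still hanging (about -2 N). A couple more millimetres down.

Emit:
{"fn": "move_arm", "kwargs": {"moves": [{"slide":[0.001,0,0.002],"twist":0,"grip":0.01},{"slide":[0,0,0.002],"twist":0,"grip":0.01},{"slide":[0,0,0.001],"twist":0,"grip":0.01}]}}

```text
time_s: 10.35
eef_pos: [0.4184, 0.2309, 0.1147]
tool_rot: [-0.581, 3.047, 0.055]
wrist_force: [-3.1, -0.8, 17.1]
opening: 0.0252
```

```bash
python3 go.py 0.417 0.2306 0.115 111.7
```

```text
t 10.35 pos [0.4184 0.2309 0.1147] yaw 111.63 tilt 3.05 F [-3.1 -0.8 17.1] open 0.0252
tool shift [ 0.0014  0.0002 -0.0004] twist -0.07 norm 0.001 q [-0.54  0.64 -0.1   2.32  0.32  0.14  1.01]
```

Standing on the bench. I open gently.

Emit:
{"fn": "move_arm", "kwargs": {"moves": [{"slide":[0,0,-0.0005],"twist":0,"grip":0.01},{"slide":[0,0,0],"twist":0,"grip":0.035},{"slide":[0,0,0],"twist":0,"grip":0.05},{"slide":[0,0,0],"twist":0,"grip":0.085},{"slide":[0,0,0],"twist":0,"grip":0.085}]}}

```text
time_s: 10.85
eef_pos: [0.4184, 0.2311, 0.1159]
tool_rot: [-0.581, 3.045, 0.056]
wrist_force: [-0.1, -0.1, -0.5]
opening: 0.0774
```

```bash
python3 go.py 0.417 0.2306 0.25 111.7
```

```text
t 10.85 pos [0.4184 0.2311 0.1159] yaw 111.65 tilt 3.14 F [-0.1 -0.1 -0.5] open 0.0774
tool shift [-0.0048  0.0038 -0.134 ] twist -0.05 norm 0.134 q [-0.54  0.63 -0.1   2.32  0.32  0.14  1.01]
```

Emit:
{"fn": "move_arm", "kwargs": {"moves": [{"slide":[0,0,-0.02],"twist":0,"grip":0.085},{"slide":[0,0,-0.03],"twist":0,"grip":0.085},{"slide":[0,0,-0.04],"twist":0,"grip":0.085},{"slide":[0,0,-0.04],"twist":0,"grip":0.085},{"slide":[0,0,0],"twist":0,"grip":0.085}]}}

```text
time_s: 11.35
eef_pos: [0.4136, 0.2258, 0.2483]
tool_rot: [-0.584, 3.049, 0.053]
wrist_force: [0.2, -0.1, -0.2]
opening: 0.0842
```

Emit:
{"fn": "move_arm", "kwargs": {"moves": [{"slide":[0,0.04,-0.01],"twist":0,"grip":0.085},{"slide":[0,0.04,-0.01],"twist":0,"grip":0.085},{"slide":[0,0.04,0],"twist":0,"grip":0.085},{"slide":[0,0,0],"twist":0,"grip":0.085},{"slide":[0,0,0],"twist":0,"grip":0.085}]}}

```text
time_s: 11.85
eef_pos: [0.3683, 0.3386, 0.272]
tool_rot: [-0.575, 3.049, 0.054]
wrist_force: [-0.1, 0.6, -0.2]
opening: 0.0846
```

```bash
python3 go.py 0.417 0.2306 0.25 111.7
python3 - <<'E'
from plant import bot
import cv2,numpy as np
from h import *
A=bot.read_camera('scene')[:,:,::-1];B=bot.read_camera('side')[:,:,::-1]
for n,im in (('scene',A),('side',B)):
    old=cv2.imread(f'pics/{n}0.png')
    for t,i in (('old',old),('new',im)):
        m=cv2.inRange(cv2.cvtColor(i,cv2.COLOR_BGR2HSV),(105,130,30),(130,255,255)); w=np.zeros_like(m)
        if n=='scene': w[150:215,285:360]=255
        else: w[170:255,180:260]=255
        q=cv2.findNonZero(m&w); print(n,t,cv2.boundingRect(q),q.mean((0,1)).round(1),len(q))
d=np.zeros((600,800,3),np.uint8);d[:300,:400]=cv2.resize(A,(400,300));d[:300,400:]=cv2.resize(B,(400,300))
d[300:575,:350]=cv2.resize(A[155:210,285:355],(350,275));d[300:600,400:660]=cv2.resize(B[175:250,185:250],(260,300))
cv2.imwrite('pics/p8.png',d)
E
```

```text
t 11.85 pos [0.3683 0.3386 0.272 ] yaw 111.41 tilt 2.95 F [-0.1  0.6 -0.2] open 0.0846
tool shift [-0.0051 -0.1189  0.019 ] twist -0.29 norm 0.121 q [-0.63  0.38 -0.3   2.15  0.2   0.58  0.88]
scene old (299, 161, 44, 43) [320.5 181.5] 1007
scene new (300, 161, 44, 43) [321.5 181.5] 1009
side old (194, 183, 45, 61) [214.4 210.3] 1176
side new (194, 182, 45, 61) [214.1 209.6] 1193
```

View pics/p8.png

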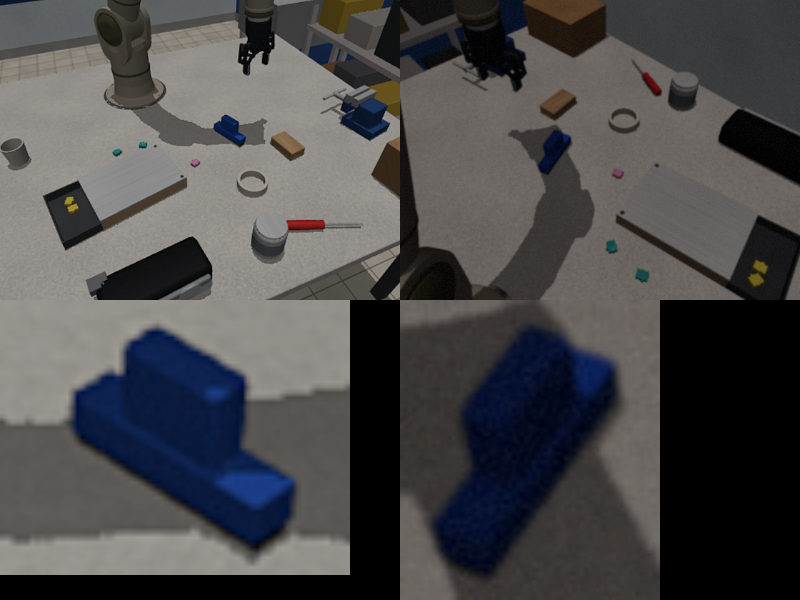

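The scraper stands upright within about 1 px (roughly 2 mm) of where it started. Both chips are in the tray and the gripper is clear, so I hand in.

```bash
python3 -c "
from plant import bot
print(bot.close_job())"
```

```text
the job is handed in; nothing more can be done
None
```

I gripped the blue scraper, set it on the plate and wiped both yellow chips into the tray in one stroke. I then stood the scraper back on its spot, let go and handed the job in at about 12 s of the 48 s allowed.

**Last checks:**
- **Chips and other items:** Both chips lie in the tray in both camera views and the plate is clear. Nothing else appears to have moved.
- **Scraper:** It stands upright, within about 1 pixel (roughly 2 mm) of its starting position. The gripper is open and about 0.12 m away, with no force on the wrist.
- **Forces:** The largest wrist force I read was about 17 N when setting the scraper down, and about 17 N in total during the wipe. These are spot readings at the end of each move call.

**What was off:**
- **Tool tilt:** The tool drifted to about 3° of tilt, because moves cannot correct tilt. The scraper was therefore released slightly tilted, and it settled flat.
- **Light contact:** Contact with the plate was very light at times during the wipe, down to about 0.5–2 N.
- **Camera spread:** The first position estimates for the scraper from the two fixed cameras differed by about 6 mm. I used the wrist camera's position instead, where two readings agreed within about 2 mm.

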